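# Change the prize-ball dispenser over to its other chute

## Robot

A 6-joint arm with a two-finger parallel gripper is mounted at the origin on the work surface. World frame = base frame: x ahead of the robot, y to its left, z up, the work surface at z = 0. Lengths are in m, angles in rad, forces in N, time in s.
With the tool pointing down it reaches from about 0.375 to 0.975 m from the base axis. Payload 3.8 kg.
Tool frame: the origin (TCP) lies where the fingers leave the gripper's body, on its centre line; the fingertips stand 73 mm ahead of it and the grasp point (between the pads) lies 54 mm ahead of it (nose_length is the distance from the TCP to the fingertips, in m); z points along the fingers, y is the line along which they close (so a half turn about z gives the same grasp; the last joint's range is limited). The gripper opens to 85 mm and grips with 20 to 120 N. Pads are 22 mm wide; open, the fingers measure 114 mm over their backs; the gripper's body (76 mm by 85 mm) begins 54 mm behind the grasp point. The pads swing forward as they close: fully open they stand 13 mm farther back than shut.
Start: joints at [-1.23, 0.264, 1.604, -0, 1.274, -0.037], TCP at [0.249, -0.627, 0.304] pointing down, gripper open.
Joint ranges: [-2.63, 2.63], [-0.94, 2.18], [0.31, 2.57], [-1.31, 4.45], [0, 2.66], [-2.55, 2.55]. Speed limits (rad/s): [2.57, 2.57, 3.14, 3.14, 3.14, 3.14].

## Interface

Orientations are given as a rotation vector (axis times angle).
In Python, from workcell import read_state, read_camera, calibration, finish_job, look_for, cut_out, tip_of, nose_length gives the robot as it stands.
- The arm moves only by the tool step_arm, never from a script. Its argument "targets" is a list of rows, each a list of 3 entries, a list of its own where there are three numbers: the turn, a rotation vector about the tool's x, y, z in rad, then the shift along the tool's x, y, z in mm, then the finger opening in mm, from 0 to 85.4. In form: [[[ax, ay, az], [x, y, z], grip], ...]. A call has 1 to 5 rows; each row shifts and turns the commanded pose from where the row before left it, along the tool's axes as they then stand; what a row does not reach is not made up. A row lasts 1/12 s, in which the tool goes at most 41.7 mm and 7.16 degrees, less where a joint would pass 70% of its speed; a pose out of reach is approached as far as the arm can. A call with a gripper value outside its range is refused whole. The fingers move at their own pace and stop on an object; "grip_force" is the grip in N (left out, the last holds). Time passes only in rows, so rows that do not move let the fingers close. It gives the time, the measured TCP pose, the force, the opening and the grip force at its end, in the units of the state.
- read_state(): the state, without advancing time (a new reading comes with each control period).
- read_camera(name): name is "scene" or "top" or "wrist"; returns the picture (384x512x3 uint8, red, green, blue); there is no depth.
- calibration(name): a dict with "camera_matrix" (3x3 intrinsics, pixels), "R" (3x3) and "t" (3): a world point X has camera coordinates R X + t. Camera axes: x right, y down, z forward; pixel columns grow to the right and rows downward; lengths in m; the calibration is good to about 2 mm. The wrist camera is an equidistant fisheye: a pixel r from the principal point sees the ray r / f radians off the axis. A picture is of the moment at which its call begins: read the wrist's pose just before it. calibration takes no time and is no camera call; for the wrist camera it gives the pose at the moment of the call.
- finish_job(): hands the job in; it is judged then, once.
Trained networks look in the newest picture that a camera, given by its name, has taken for a name from the list of things; names that differ only in an ending like _2 or _b are one class to them, and where a whole thing is asked for, a point or a joint stands for the part that bears it (a point fixed in the world has none). Each returns a list of dicts, best first, with "score" (0 to 1); they miss things now and then, are a little off and sometimes report something else, mostly with a low value. They report only what shows in the picture. A call takes as long as a camera call. They do not tell look-alikes from the thing itself.
- look_for(camera, query): "extent" ([left, top, right, bottom] in pixels, round what is visible of it).
- cut_out(camera, query): "region" (384x512 bool, what is visible of it) and "extent" ([left, top, right, bottom] in pixels, round what is visible of it).
- tip_of(camera, query): "at" ([row, column] in pixels: a listed point, or the origin of a listed thing).
The state is a dict: "time": time; "q": joint angles; "joint_vel": joint speeds; "joint_torque": joint torques, N m; "tool_pos": TCP position; "tcp_rot": TCP orientation; "wrist_force": force on the tool from outside, world axes, zero at the start; "torque": the same for the moment, N m; "width": opening from 0.0 (shut) to 1.0 (fully open); "grip_force": force on a finger pad.
Only numpy, scipy, OpenCV 4.12 (cv2) and the standard library are available. Lean on these libraries where they do the work, as an engineer would, in place of code of your own. Each camera call takes 0.05 s, during which the arm holds its last target. There are 200 camera calls.

## Task

The next batch of prize balls is for the other basket, so change the orange dispenser over to its other chute: press down the raised end of the seesaw gate until it tips over its pivot and rests fully on its other side. Then push the feed slide fully open, so that the three waiting balls roll down that other chute into the basket below it. Only press and push: do not touch the balls, lift nothing, and leave both baskets and the things standing around them where they are.

Things in the scene. Friction and masses are not known exactly. Their poses are not given: they have to be found in the camera images.
- dispenser: Fixed dispenser: orange cabinet and hood (front face x = 190, top z = 302 mm), aluminium feed ramp falling to -x by 8 degrees (lip x = 34, z = 179), an open chute each side falling outwards from the gate's ends to y = +-214, z = 98. Origin on the counter below the gate's pivot; x runs up the ramp to the hood (away from the robot), y to its left. Else only slide tab and knob exceed z = 230
- gate (a joint): Tilt of the seesaw gate, rad: +0.28 = tipped fully left (left end, dispenser +y, low: balls take the left chute), -0.28 = fully right. It starts on either side. A 190 mm trough on a pivot along the dispenser's x, at z = 159; a 36 mm steel knob on its front wall (centre 66 mm above the pivot, 27 mm to -x) weights it, so past level it falls over by itself and stays. Pressing an end takes under 1 N
- gate_left (a point): Centre of the top face of the flat finger tab at the gate's left end (dispenser +y), in front of the trough. Tab 40 mm along y (55 to 95 mm from the pivot), 32 mm in x, 3 mm thick. The point is 80 mm in y from the pivot and 44 mm in front of it (-x); its height is 196 mm with the gate level, 217 raised, 173 lowered. Nothing lies close under the tab or in front of it
- gate_right (a point): The same point on the tab at the right end (dispenser -y) of the gate
- slide (a joint): Opening of the feed slide, m: 0 = shut (its blade stops the balls), 0.055 = fully open, balls run free. It moves to the dispenser's +y (left) only, with a friction of about 1.2 N, and stays where it is left. Counts as open beyond 0.048
- slide_tab (a point): Middle of the upright thumb tab on the feed slide: steel plate 5 mm thick in y, 32 mm in x, 40 mm high (17 mm above, 23 mm below this point). Shut, it is at dispenser x = 50, y = 0, z = 251 mm. Push its right (-y) face to +y. The slide's blade below is 62 mm wide, standing across the ramp. The balls behind it reach up to 28 mm below this point
- ball0_center (a point): Centre of the first (next to the slide) white plastic prize ball, 40 mm in diameter, 18 g, waiting on the feed ramp behind the slide
- ball1_center (a point): Centre of the second white plastic prize ball, 40 mm in diameter, 18 g, waiting on the feed ramp behind the slide
- ball2_center (a point): Centre of the third (uppermost) white plastic prize ball, 40 mm in diameter, 18 g, waiting on the feed ramp behind the slide
- basket_left_mid (a point): Middle (half-way up, 36 mm above the counter) of the loose round wicker basket under the left chute: 170 mm across the rim, 72 mm high, 300 g
- basket_right_mid (a point): Middle (half-way up, 36 mm above the counter) of the loose round wicker basket under the right chute: 170 mm across the rim, 72 mm high, 300 g
- mug: White coffee mug, 60 mm across, 62 mm high, standing on the counter behind the right basket; origin under its centre. Bystander
- tape: Roll of yellow tape lying flat, 90 mm across, 24 mm high, in front of the right chute; origin under its centre. Bystander
- shepherd: Terracotta shepherd figure, 42 mm across the foot, 98 mm high, standing in front of the left chute; origin under its foot. Bystander
- camel: Brown camel figure, about 90 mm long, 90 mm high, standing behind the left basket; origin under its belly. Bystander
There are look-alikes about, which are no part of the job. Leave any purple look-alike of the part that bears ball2_center alone. Leave any pink look-alike of the part that bears ball0_center alone.

How it is judged:
By the outcome, as a careful person would: the job done as asked, in the order asked, and still so for the second after the job is handed in, with the robot touching nothing.
It also fails if it takes over 42 s, if anything falls off the work surface, if the arm or the gripper's body presses on something with over 40 N, if the wrist force passes 120 N, or if a joint passes its speed limit or range.

## Working session

There is one attempt and no reset: what is moved stays moved. The work goes in short steps, Python scripts to look and compute and a tool call to move; the robot and the scene stay as the last step left them, time stands still between calls to the robot, and variables do not carry over. Pictures are saved under pics/ and viewed, at most 10 in all, crops included, and the job is handed in when it is done.

Besides the shell and the picture viewer there is one more tool, called after "Call:" in YAML: its name, and indented under it one key for each argument. step_arm: Moves the arm, as the interface text tells. Its arguments: {"type":"object","properties":{"targets":{"type":"array","items":{"type":"array"}},"grip_force":{"type":"number"}},"required":["targets"]}

```bash
mkdir -p pics; cat > h.py <<'E'
import numpy as np,cv2
from workcell import *
def save(c,n):
    im=read_camera(c); cv2.imwrite(f'pics/{n}.png',im[:,:,::-1]); return im
def tips(c,names):
    for n in names:
        try: print(c,n,[(np.round(d['at'],1).tolist(),round(d['score'],2)) for d in tip_of(c,n)[:4]])
        except Exception as e: print(n,e)
def ray(c,at):
    k=calibration(c);K,R,t=k['camera_matrix'],np.array(k['R']),np.array(k['t'])
    d=np.linalg.inv(K)@[at[1],at[0],1]
    return -R.T@t,R.T@d/np.linalg.norm(d)
def at_z(c,at,z):
    o,d=ray(c,at); return o+d*(z-o[2])/d[2]
def tri(a,b):
    A=np.zeros((3,3));y=np.zeros(3)
    for o,d in (a,b):
        P=np.eye(3)-np.outer(d,d);A+=P;y+=P@o
    return np.linalg.solve(A,y)
E
python3 - <<'E'
from h import *
a=save('scene','s1');b=save('top','t1')
N=['gate_left','gate_right','slide_tab','ball0_center','ball1_center','ball2_center','basket_left_mid','basket_right_mid','dispenser','shepherd','tape','mug','camel']
tips('scene',N);tips('top',N)
print(read_state())
E
```

```text
scene gate_left [([166.8, 268.7], 0.71)]
scene gate_right [([150.3, 202.3], 0.57)]
scene slide_tab [([176.0, 225.3], 0.62)]
scene ball0_center [([195.3, 229.2], 0.58), ([217.3, 341.3], 0.58)]
scene ball1_center [([214.1, 223.1], 0.57)]
scene ball2_center [([281.1, 329.0], 0.7), ([310.9, 291.9], 0.69), ([224.6, 220.1], 0.5)]
scene basket_left_mid [([218.5, 342.1], 0.9), ([266.3, 298.4], 0.5)]
scene basket_right_mid [([207.4, 117.1], 0.57)]
scene dispenser []
scene shepherd [([186.6, 289.8], 0.5)]
scene tape []
scene mug [([258.4, 159.2], 0.73)]
scene camel [([263.7, 298.5], 0.68), ([211.8, 226.2], 0.51)]
top gate_left [([232.9, 267.6], 0.65), ([156.2, 286.8], 0.53)]
top gate_right [([227.1, 325.3], 0.59)]
top slide_tab [([193.8, 296.3], 0.54)]
top ball0_center [([187.8, 292.8], 0.68), ([260.1, 284.5], 0.5), ([216.6, 291.6], 0.45)]
top ball1_center [([172.5, 289.9], 0.75)]
top ball2_center [([172.5, 210.0], 0.71), ([158.5, 286.5], 0.62), ([142.8, 232.7], 0.55)]
top basket_left_mid [([228.8, 201.3], 0.82)]
top basket_right_mid [([208.1, 390.5], 0.7)]
top dispenser [([218.2, 294.3], 0.57
[... 168 characters left out ...]
[186.9, 233.7], 0.54)]
{'time': 1.4, 'q': array([-1.22992702e+00,  2.63923557e-01,  1.60397924e+00, -8.83064958e-06,
        1.27368279e+00, -3.68831300e-02]), 'joint_vel': array([-0.00113918, -0.00058803,  0.00087555, -0.00190961, -0.00014631,
       -0.00062736]), 'joint_torque': array([ 1.10687847e-04, -5.15056908e+01, -3.67712009e+01, -1.11136635e-04,
        9.45129323e-04,  1.28104759e-05]), 'tool_pos': array([ 0.24897199, -0.62741692,  0.30387506]), 'tcp_rot': array([ 3.08571322e+00,  5.89852850e-01, -1.14286156e-05]), 'wrist_force': array([ 0.04410412, -0.24942884,  0.03414054]), 'torque': array([ 0.00239005, -0.03587029, -0.01390134]), 'grip_force': 0.0, 'width': 0.9967783444543287}
```

```bash
python3 -c "
import cv2,numpy as np
a=cv2.imread('pics/s1.png');b=cv2.imread('pics/t1.png')
cv2.imwrite('pics/st.png',cv2.resize(np.vstack([a,b]),None,fx=.78,fy=.78))"
```

```text
(no output)
```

View pics/st.png

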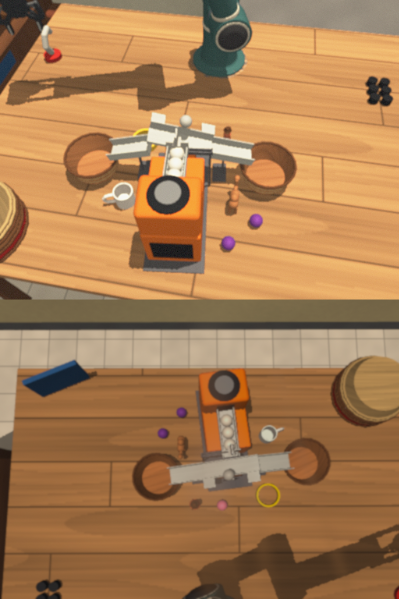

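The top view shows the dispenser hood around (218,385) in the half-size stack, with baskets at each side. The purple balls (left rear) and the pink ball (front) are look-alikes. Next I fit the dispenser pose from the points with known heights.

```bash
python3 - <<'E'
from h import *
from scipy.optimize import least_squares
S={'gl':[166.8,268.7],'gr':[150.3,202.3],'tab':[176,225.3],'bl':[218.5,342.1],'br':[207.4,117.1],'b0':[195.3,229.2]}
T={'gl':[232.9,267.6],'gr':[227.1,325.3],'tab':[193.8,296.3],'bl':[228.8,201.3],'br':[208.1,390.5],'b0':[187.8,292.8]}
for k in S:
    print(k,np.round(tri(ray('scene',S[k]),ray('top',T[k])),3))
def proj(c,X):
    k=calibration(c);p=np.array(k['R'])@X+np.array(k['t']);p=np.array(k['camera_matrix'])@p;return np.array([p[1],p[0]])/p[2]
def W(p,l): 
    c,s=np.cos(p[2]),np.sin(p[2]);return np.array([p[0]+c*l[0]-s*l[1],p[1]+s*l[0]+c*l[1],l[2]])
for sgn in (1,-1):
    L={'gl':[-.044,.08,.195-.022*sgn],'gr':[-.044,-.08,.195+.022*sgn],'tab':[.05,0,.251]}
    def f(p): return np.concatenate([(proj(c,W(p,L[k]))-D[k]) for c,D in (('scene',S),('top',T)) for k in L])
    r=least_squares(f,[.75,0,0],loss='soft_l1');print('left low' if sgn>0 else 'right low',r.x,r.cost,np.round(f(r.x),1))
a=cv2.imread('pics/s1.png')[110:260,110:350];b=cv2.imread('pics/t1.png')[100:290,170:410]
cv2.imwrite('pics/c.png',np.vstack([cv2.resize(a,(480,300),interpolation=2),cv2.resize(b,(380,300),interpolation=2)]) if 0 else cv2.resize(np.hstack([cv2.copyMakeBorder(a,0,40,0,0,0),b]),(800,317),interpolation=2))
E
```

```text
gl [0.511 0.04  0.171]
gr [ 0.524 -0.107  0.216]
tab [ 0.605 -0.034  0.241]
bl [0.529 0.23  0.027]
br [ 0.589 -0.331  0.027]
b0 [ 0.625 -0.026  0.201]
left low [ 0.56120222 -0.03462906  0.06876082] 11.924635774853204 [-0.1  0.6 -1.2 -3.8 -0.4  1.8 -0.3 -1.3  0.2  4.9 -3.2  0.1]
right low [ 0.5596841  -0.03523891  0.03433204] 28.83754737910741 [-12.    1.2   9.9  -1.   -1.1   0.9  -1.5  -1.5   2.7   2.   -2.6   1.1]
```

View pics/c.png

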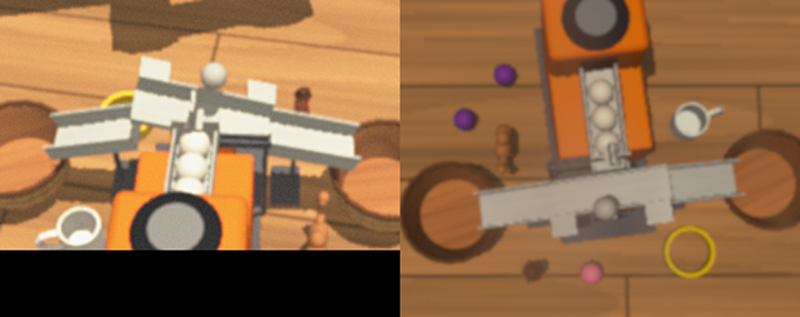

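Left is low, so the right end is raised: gate_right ≈ (0.524, -0.107, 0.216), with the height matching the listed 217. Candidates for the tab to press are the two tabs in the top picture, at (325,227) for the right one (raised) and (268,233) for the left one. I choose the right one. Candidates for the balls don't matter, since I don't touch any. Next I approach from above.

Call:
step_arm:
  targets:
    - [[0,0,0.096],[0,0,-12],0]
    - [[0,0,0.096],[0,0,-12],0]
    - [[0,0,0.096],[0,0,-12],0]
    - [[0,0,0],[19,-29,0],0]
    - [[0,0,0],[19,-29,0],0]

```text
time: 1.82
tool_pos: [0.2813, -0.5672, 0.341]
tcp_rot: [3.136, 0.136, 0.001]
wrist_force: [1.1, 0.4, -0.3]
width: 0.303
grip_force: 0.0
```

Call:
step_arm:
  targets:
    - [[0,0,0],[19,-29,0],0]
    - [[0,0,0],[19,-29,0],0]
    - [[0,0,0],[19,-29,0],0]
    - [[0,0,0],[19,-29,0],0]
    - [[0,0,0],[19,-29,0],0]

```text
time: 2.23
tool_pos: [0.3637, -0.4118, 0.3401]
tcp_rot: [3.138, 0.141, 0.001]
wrist_force: [0.6, 0.4, -0.0]
width: -0.002
grip_force: 0.0
```

Call:
step_arm:
  targets:
    - [[0,0,0],[19,-29,0],0]
    - [[0,0,0],[19,-29,0],0]
    - [[0,0,0],[19,-29,0],0]
    - [[0,0,0],[19,-29,0],0]
    - [[0,0,0],[19,-29,0],0]

```text
time: 2.65
tool_pos: [0.4453, -0.2588, 0.3402]
tcp_rot: [3.138, 0.141, 0.001]
wrist_force: [0.2, -0.3, 0.2]
width: -0.001
grip_force: 0.0
```

```bash
cat >> h.py <<'E'
def wray(at,k):
    K,R,t=np.array(k['camera_matrix']),np.array(k['R']),np.array(k['t'])
    u=np.array([(at[1]-K[0,2])/K[0,0],(at[0]-K[1,2])/K[1,1]]);r=np.hypot(*u)
    d=np.r_[np.sin(r)*u/r,np.cos(r)];return -R.T@t,R.T@d
E
python3 - <<'E'
from h import *
s=read_state();print(s['tool_pos'],s['tcp_rot'],s['time'],nose_length() if callable(nose_length) else nose_length)
k=calibration('wrist');im=save('wrist','w1')
cv2.imwrite('pics/w1b.png',cv2.resize(im[:,:,::-1],(800,600)))
print('cam',-np.array(k['R']).T@k['t'])
tips('wrist',['gate_left','gate_right','slide_tab','ball0_center'])
for n,z in (('gate_left',.173),('gate_right',.217),('slide_tab',.251)):
    for d in tip_of('wrist',n)[:2]:
        o,r=wray(d['at'],k);print(n,np.round(o+r*(z-o[2])/r[2],4))
E
```

```text
[ 0.44533051 -0.2587694   0.34021919] [3.13800019e+00 1.40716004e-01 1.06000739e-03] 2.65 0.0726
cam [ 0.51001279 -0.25232516  0.41009934]
wrist gate_left []
wrist gate_right [([87.4, 64.8], 0.61)]
wrist slide_tab [([152.3, 48.8], 0.18)]
wrist ball0_center [([160.8, 88.6], 0.64)]
gate_right [ 0.5245 -0.1079  0.217 ]
slide_tab [ 0.481  -0.1201  0.251 ]
```

View pics/w1b.png

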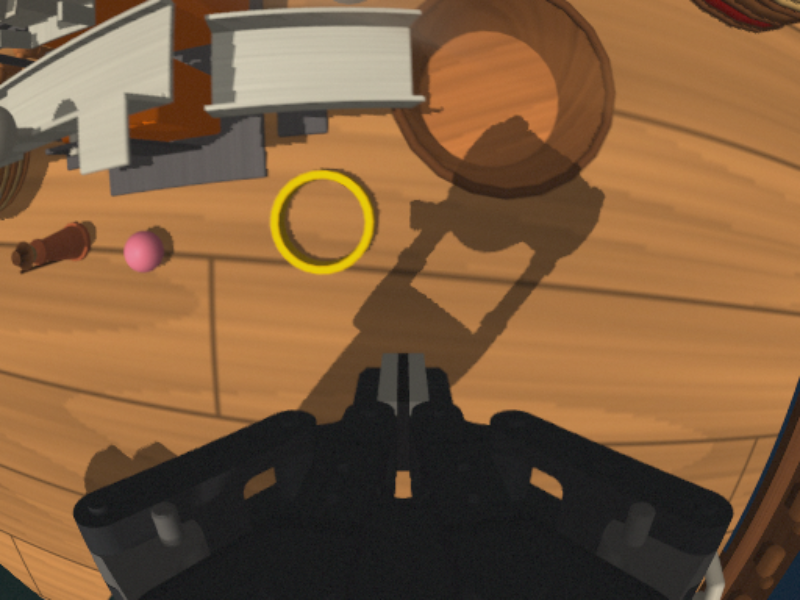

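gate_right at (0.5245, -0.108) agrees between the cameras. The wrist view shows its flat tab at about (105,130), clear of the pink ball and the tape. I go above it.

Call:
step_arm:
  targets:
    - [[0,0,0],[18,-28,0],0]
    - [[0,0,0],[18,-28,0],0]
    - [[0,0,0],[18,-28,0],0]
    - [[0,0,0],[18,-28,10],0]
    - [[0,0,0],[18,-28,10],0]

```text
time: 3.47
tool_pos: [0.5228, -0.1132, 0.3206]
tcp_rot: [3.138, 0.137, 0.003]
wrist_force: [0.6, -0.4, 0.4]
width: 0.005
grip_force: 0.0
```

Call:
step_arm:
  targets:
    - [[0,0,0],[0,0,0],0]
    - [[0,0,0],[0,0,0],0]

```text
time: 3.63
tool_pos: [0.5219, -0.1126, 0.3189]
tcp_rot: [-3.138, -0.143, 0.003]
wrist_force: [-0.1, 0.4, 0.1]
width: -0.005
grip_force: 0.0
```

```bash
python3 - <<'E'
from h import *
s=read_state();print(s['tool_pos'],s['wrist_force'])
k=calibration('wrist');im=save('wrist','w2')
cv2.imwrite('pics/w2b.png',cv2.resize(im[:,:,::-1],(800,600)))
for n,z in (('gate_left',.173),('gate_right',.217),('slide_tab',.251),('gate_right',.217)):
    for d in tip_of('wrist',n)[:2]:
        o,r=wray(d['at'],k);print(n,d['at'],d['score'],np.round(o+r*(z-o[2])/r[2],4))
E
```

```text
[ 0.52187088 -0.1126001   0.3189013 ] [-0.09761615  0.3976174   0.07476549]
gate_left [197.8, 76.1] 0.84 [0.5077 0.0446 0.173 ]
gate_right [217.1, 255.0] 0.72 [ 0.5234 -0.1104  0.217 ]
slide_tab [60.9, 113.7] 0.93 [ 0.609 -0.033  0.251]
gate_right [217.1, 255.0] 0.72 [ 0.5234 -0.1104  0.217 ]
```

View pics/w2b.png

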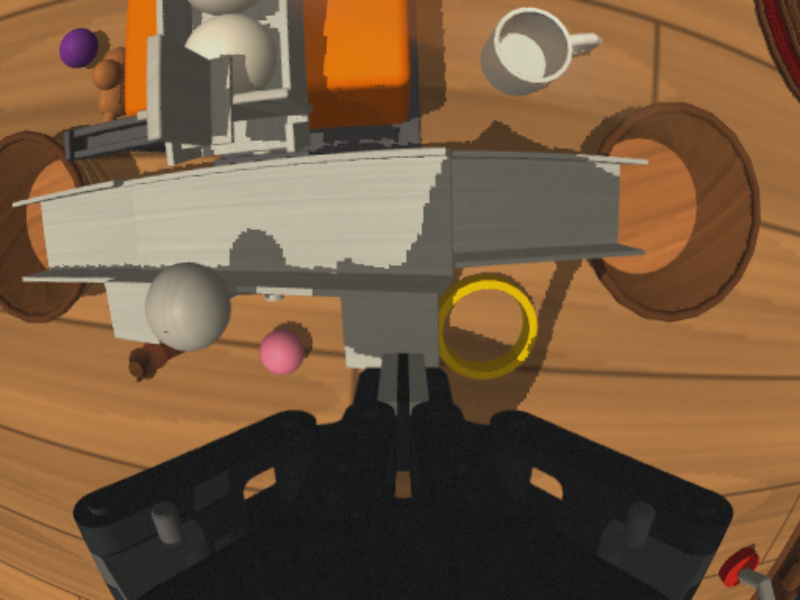

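The fingertips at (403,360) stand over the right tab (343–440, 290–365). I press down.

Call:
step_arm:
  targets:
    - [[0,0,0],[0,0,9],0]
    - [[0,0,0],[0,0,9],0]
    - [[0,0,0],[0,0,7],0]
    - [[0,0,0],[0,0,6],0]
    - [[0,0,0],[0,0,6],0]

```text
time: 4.3
tool_pos: [0.5215, -0.113, 0.2817]
tcp_rot: [-3.138, -0.141, 0.002]
wrist_force: [0.8, -0.4, 1.3]
width: -0.0
grip_force: 0.2
```

Call:
step_arm:
  targets:
    - [[0,0,0],[0,0,6],0]
    - [[0,0,0],[0,0,6],0]
    - [[0,0,0],[0,0,6],0]
    - [[0,0,0],[0,0,4],0]
    - [[0,0,0],[0,0,0],0]

```text
time: 4.72
tool_pos: [0.5213, -0.1126, 0.2595]
tcp_rot: [-3.138, -0.141, 0.003]
wrist_force: [-0.5, -0.2, -0.7]
width: 0.002
grip_force: 0.0
```

```bash
python3 - <<'E'
from h import *
s=read_state();print(s['tool_pos'],s['wrist_force'])
k=calibration('wrist');a=save('wrist','w3');b=save('scene','s3')
cv2.imwrite('pics/w3b.png',np.hstack([a,cv2.resize(b[110:260,110:310],(512,384))])[:,:,::-1][:, ::1][:, :1024][::1])
i=cv2.imread('pics/w3b.png');cv2.imwrite('pics/w3b.png',cv2.resize(i,(800,300)))
E
```

```text
[ 0.52133027 -0.11259614  0.25951785] [-0.52051033 -0.16858649 -0.66851429]
```

View pics/w3b.png

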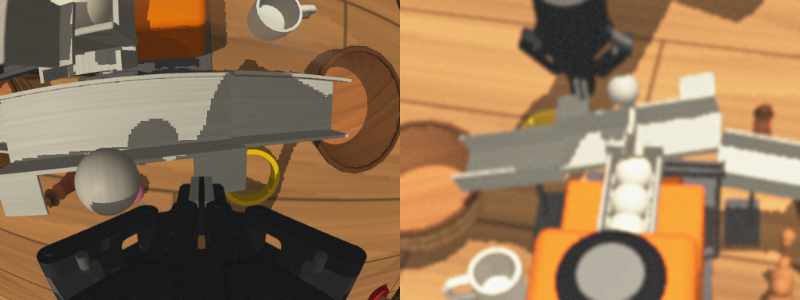

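The gate's right end is now low: in the wrist view the knob at (108,180) has moved over, and in the scene view the other tab at (697,85) is up. I retreat up and move to the right of the slide tab.

Call:
step_arm:
  targets:
    - [[0,0,0],[0,0,-20],0]
    - [[0,0,0],[0,0,-25],0]
    - [[0,0,0],[0,0,-25],0]
    - [[0,0,0],[0,0,-15],0]
    - [[0,0,0],[25,0,0],0]

```text
time: 5.23
tool_pos: [0.5466, -0.1113, 0.3519]
tcp_rot: [3.136, 0.14, 0.011]
wrist_force: [0.2, -1.5, 1.0]
width: 0.004
grip_force: 0.0
```

Call:
step_arm:
  targets:
    - [[0,0,0],[25,-8,0],0]
    - [[0,0,0],[25,-8,0],0]
    - [[0,0,0],[20,-8,0],0]
    - [[0,0,0],[0,-8,0],0]
    - [[0,0,0],[0,0,0],0]

```text
time: 5.65
tool_pos: [0.6142, -0.071, 0.3459]
tcp_rot: [-3.138, -0.144, 0.001]
wrist_force: [-0.6, 0.6, 0.2]
width: 0.001
grip_force: 0.0
```

```bash
python3 - <<'E'
from h import *
s=read_state();print(s['tool_pos'],s['wrist_force'])
k=calibration('wrist');a=save('wrist','w4');b=save('scene','s4')
i=np.hstack([a,cv2.resize(b[110:260,110:310],(512,384))])[:,:,::-1];cv2.imwrite('pics/w4b.png',cv2.resize(i,(800,300)))
for n,z in (('gate_left',.217),('gate_right',.173),('slide_tab',.251)):
    for d in tip_of('wrist',n)[:2]:
        o,r=wray(d['at'],k);print(n,d['at'],d['score'],np.round(o+r*(z-o[2])/r[2],4))
E
```

```text
[ 0.61423232 -0.07104588  0.34590995] [-0.59222194  0.5905992   0.23043042]
gate_right [280.6, 313.3] 0.86 [ 0.5291 -0.1325  0.173 ]
slide_tab [225.8, 196.4] 0.76 [ 0.6094 -0.0339  0.251 ]
```

View pics/w4b.png

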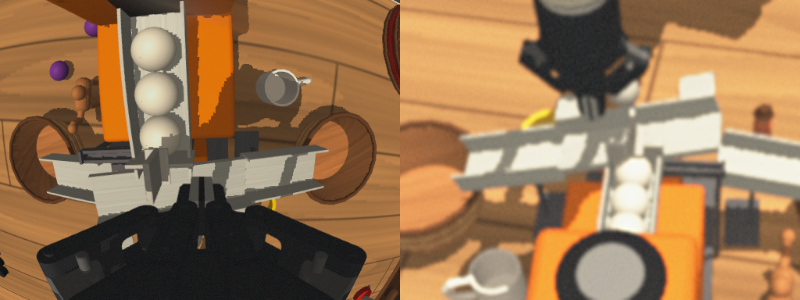

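The gate stays tipped right, and the slide tab is 37 mm to tool -y with the x aligned. I descend beside it and push.

Call:
step_arm:
  targets:
    - [[0,0,0],[-1,0,10],0]
    - [[0,0,0],[0,0,10],0]
    - [[0,0,0],[0,0,8],0]
    - [[0,0,0],[0,0,0],0]
    - [[0,0,0],[0,-8,0],0]

```text
time: 6.32
tool_pos: [0.6112, -0.0654, 0.3162]
tcp_rot: [3.138, 0.139, -0.004]
wrist_force: [0.5, 0.6, 0.4]
width: 0.0
grip_force: 0.0
```

Call:
step_arm:
  targets:
    - [[0,0,0],[0,-8,0],0]
    - [[0,0,0],[0,-8,0],0]
    - [[0,0,0],[0,-8,0],0]
    - [[0,0,0],[0,-8,0],0]
    - [[0,0,0],[0,-8,0],0]

```text
time: 6.73
tool_pos: [0.6082, -0.0239, 0.3182]
tcp_rot: [3.138, 0.142, 0.0]
wrist_force: [-1.2, -2.8, 0.4]
width: -0.002
grip_force: 0.8
```

Call:
step_arm:
  targets:
    - [[0,0,0],[0,-8,0],0]
    - [[0,0,0],[0,-8,0],0]
    - [[0,0,0],[0,-4,0],0]
    - [[0,0,0],[0,-3,0],0]
    - [[0,0,0],[0,0,0],0]

```text
time: 7.15
tool_pos: [0.6064, -0.0009, 0.318]
tcp_rot: [-3.138, -0.142, -0.001]
wrist_force: [-0.0, -0.2, 0.7]
width: -0.003
grip_force: 0.0
```

```bash
python3 - <<'E'
from h import *
s=read_state();print(s['tool_pos'],s['wrist_force'])
k=calibration('wrist');a=save('wrist','w5');b=save('scene','s5')
i=np.hstack([a,cv2.resize(b[110:260,110:310],(512,384))])[:,:,::-1];cv2.imwrite('pics/w5b.png',cv2.resize(i,(800,300)))
for d in tip_of('wrist','slide_tab')[:2]:
        o,r=wray(d['at'],k);print(d['at'],d['score'],np.round(o+r*(.251-o[2])/r[2],4))
E
```

```text
[ 0.60643859 -0.00091577  0.31797512] [-0.0201127  -0.20238156  0.66231862]
[247.0, 227.2] 0.93 [0.6034 0.0149 0.251 ]
```

View pics/w5b.png

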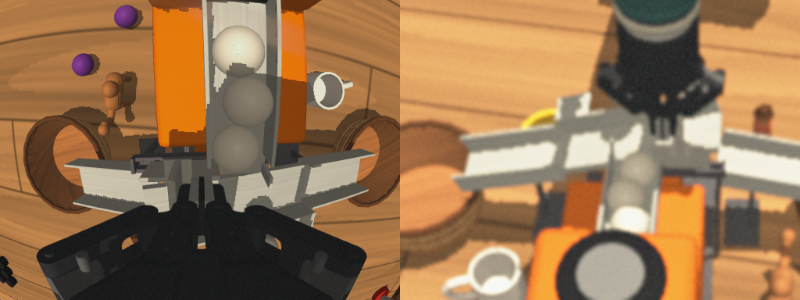

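The tab has moved about 49 mm and the balls are starting to move. I push the last bit to the stop.

Call:
step_arm:
  targets:
    - [[0,0,0],[0,-3,0],0]
    - [[0,0,0],[0,-2,0],0]
    - [[0,0,0],[0,-1,0],0]
    - [[0,0,0],[0,0,0],0]

```text
time: 7.63
tool_pos: [0.6059, 0.0042, 0.3179]
tcp_rot: [3.138, 0.141, 0.0]
wrist_force: [0.2, -1.1, 0.5]
width: -0.002
grip_force: 0.4
```

```bash
python3 - <<'E'
from h import *
k=calibration('wrist');read_camera('wrist')
for d in tip_of('wrist','slide_tab')[:2]:
        o,r=wray(d['at'],k);print(d['at'],d['score'],np.round(o+r*(.251-o[2])/r[2],4))
E
```

```text
[249.2, 225.0] 0.95 [0.6014 0.021  0.251 ]
[110.7, 311.3] 0.74 [ 0.674 -0.014  0.251]
```

Moved 55 mm. I push a touch more to feel the stop, then back off and rise.

Call:
step_arm:
  targets:
    - [[0,0,0],[0,-1,0],0]
    - [[0,0,0],[0,-1,0],0]
    - [[0,0,0],[0,0,0],0]

```text
time: 7.98
tool_pos: [0.6057, 0.0053, 0.3179]
tcp_rot: [3.136, 0.141, 0.0]
wrist_force: [0.6, -4.8, -0.3]
width: -0.002
grip_force: 2.4
```

Call:
step_arm:
  targets:
    - [[0,0,0],[0,4,0],0]
    - [[0,0,0],[0,4,-10],0]
    - [[0,0,0],[0,0,-25],0]
    - [[0,0,0],[0,0,-25],0]
    - [[0,0,0],[0,0,-25],0]

```text
time: 8.4
tool_pos: [0.6061, -0.0017, 0.4042]
tcp_rot: [-3.137, -0.141, 0.001]
wrist_force: [0.6, 0.6, 0.2]
width: -0.001
grip_force: 0.0
```

Call:
step_arm:
  targets:
    - [[0,0,0],[-25,15,0],0]
    - [[0,0,0],[-25,15,0],0]
    - [[0,0,0],[-25,15,0],0]
    - [[0,0,0],[-25,15,0],0]
    - [[0,0,0],[-20,0,0],0]

```text
time: 8.82
tool_pos: [0.4908, -0.074, 0.4038]
tcp_rot: [3.138, 0.139, 0.001]
wrist_force: [0.8, 0.9, 0.1]
width: 0.0
grip_force: 0.0
```

Call:
step_arm:
  targets:
    - [[0,0,0],[0,0,0],0]
    - [[0,0,0],[0,0,0],0]
    - [[0,0,0],[0,0,0],0]
    - [[0,0,0],[0,0,0],0]
    - [[0,0,0],[0,0,0],0]

```text
time: 9.23
tool_pos: [0.493, -0.072, 0.4029]
tcp_rot: [-3.138, -0.142, -0.0]
wrist_force: [-0.4, -0.3, 0.9]
width: 0.001
grip_force: 0.0
```

```bash
python3 - <<'E'
from h import *
s=read_state();print(s['time'],s['tool_pos'],s['wrist_force'])
a=save('wrist','w6');b=save('scene','s6')
i=np.hstack([a,cv2.resize(b[90:282,90:346],(512,384))])[:,:,::-1];cv2.imwrite('pics/w6b.png',cv2.resize(i,(800,300)))
E
```

```text
9.2333 [ 0.49298257 -0.0719999   0.40288156] [-0.40719515 -0.27329985  0.85548978]
```

View pics/w6b.png

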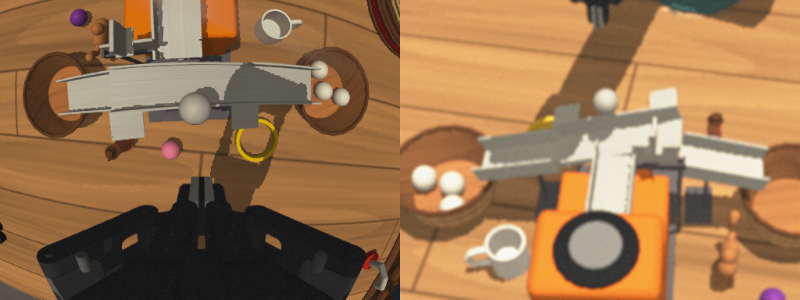

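All three white balls lie in the right basket (wrist view at about (325,85), scene view at (440,185)). The gate rests on its right side, the slide reached its stop (4.8 N), and the bystanders are in place.

Call:
step_arm:
  targets:
    - [[0,0,0],[0,0,0],0]
    - [[0,0,0],[0,0,0],0]
    - [[0,0,0],[0,0,0],0]
    - [[0,0,0],[0,0,0],0]
    - [[0,0,0],[0,0,0],0]

```text
time: 9.75
tool_pos: [0.4922, -0.0723, 0.4029]
tcp_rot: [-3.138, -0.141, 0.0]
wrist_force: [0.1, 0.2, 0.5]
width: 0.0
grip_force: 0.0
```

```bash
python3 -c "
from workcell import *
print(finish_job())"
```

```text
the job is handed in; nothing more can be done
None
```

The gate is tipped fully to the right and the feed slide is pushed open to its stop. All three balls are in the right basket, and the job was handed in at about 9.8 s on the robot's clock.

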